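# Fit the pan support onto the hob's two pins

## Robot

A 7-joint arm with a two-finger parallel gripper is mounted at the origin on the work surface. World frame = base frame: x ahead of the robot, y to its left, z up, the work surface at z = 0. Lengths are in m, angles in rad, forces in N, time in s.
With the tool pointing down it reaches from about 0.4 to 0.85 m from the base axis. Payload 6.9 kg.
Tool frame: the origin (TCP) lies midway between the tips of the shut fingers; the grasp point (between the pads) lies behind it (bot.tcp_to_grasp is the z of the grasp point in the tool frame, in m); z points along the fingers, y is the direction in which the jaws open and shut (so a half turn about z gives the same grasp; the last joint's range is limited). The gripper opens to 85 mm and grips with 20 to 120 N. Pads are 22 mm wide; open, the fingers measure 114 mm over their backs; the gripper's body (76 mm by 85 mm) begins 54 mm behind the grasp point. The pads swing forward as they close: fully open they stand 13 mm farther back than shut.
Start: joints at [1.315, 0.507, -0.238, 1.5, 0.126, 1.149, -0.155], TCP at [0.221, -0.585, 0.231] pointing down, gripper open.
Joint ranges: [-3.08, 3.08], [-0.24, 2.05], [-1.43, 1.35], [0, 2.5], [-1.52, 4.66], [0.17, 1.96], [-2.89, 2.89]. Speed limits (rad/s): [2.39, 2.39, 3.14, 3.14, 3.14, 3.14, 3.14].

## Interface

Orientations are given as a unit quaternion [w, x, y, z].
In Python, from plant import bot, vision, ticket, spotter gives the robot as it stands. The module is installed in compiled form; this text tells all that it offers.
- The arm moves only by the tool play_rows, never from a script. Its argument "rows" is a list of rows, each an object of numbers: "tx", "ty", "tz": the shift along the tool's x, y, z in cm; "wx", "wy", "wz": the turn, a rotation vector about the tool's x, y, z in degrees; "claw": the opening, from 0 (shut) to 1 (fully open). In form: [{"tx": .., "ty": .., "tz": .., "wx": .., "wy": .., "wz": .., "claw": ..}, ...]. A call has 1 to 8 rows; each row shifts and turns the commanded pose from where the row before left it, along the tool's axes as they then stand; what a row does not reach is not made up. A row lasts 1/10 s, in which the tool goes at most 50 mm and 8.59 degrees, less where a joint would pass 70% of its speed; a pose out of reach is approached as far as the arm can. A call is refused whole if a number of a shift passes 5 or a number of a turn 8.59, either way. A call with a gripper value outside its range is refused whole. The fingers move at their own pace and stop on an object; the grip force is fixed at half the most. Time passes only in rows, so rows that do not move let the fingers close. It gives the time, the measured TCP pose, the force and the opening at its end, in the units of the state.
- bot.sense(): the state, without advancing time (a new reading comes with each control period).
- vision.read_camera(name): name is "scene" or "top"; returns a dict with "color" (480x640x3 uint8, red, green, blue), "fx", "fy", "cx", "cy" (pixels), "k1" (the pictures are not rectified: a ray, as slopes to the right and down, at radius r is drawn at 1 + k1 r^2 times it, then the intrinsics apply), "R" (3x3) and "t" (3): a world point X has camera coordinates R X + t. Camera axes: x right, y down, z forward; pixel columns grow to the right and rows downward; lengths in m; the calibration is good to about 2 mm. A picture is of the moment at which its call begins. There is no depth.
- ticket.sign_off(): hands the job in, once; it reports no verdict.
Trained networks look in a picture, given as the dict that the camera call returned (one of the last four; its "shot" number tells which), for a name from the list of things; names that differ only in an ending like _2 or _b are one class to them, and where a whole thing is asked for, a point or a joint stands for the part that bears it (a point fixed in the world has none). Each returns a list of dicts, best first, with "conf" (0 to 1); they miss things now and then, are a little off and sometimes report something else, mostly with a low value. They report only what shows in the picture. A call takes as long as a camera call. They do not tell look-alikes from the thing itself.
- spotter.search_frame(picture, thing): "position" ([column, row] in pixels, amid what is visible of it).
The state is a dict: "t": time; "joints": joint angles; "dq": joint speeds; "effort": joint torques, N m; "tool_pos": TCP position; "ee_rot": TCP orientation; "contact_force": force on the tool from outside, world axes, zero at the start; "wrist_torque": the same for the moment, N m; "gripper_width": finger opening in m.
Only numpy, scipy, OpenCV 4.12 (cv2) and the standard library are available. Lean on these libraries where they do the work, as an engineer would, in place of code of your own. Each camera call takes 0.05 s, during which the arm holds its last target. There are 200 camera calls.

## Task

Pick up the pan support and fit it on the gas hob: touch down slowly and feel for the two upright pins so that both its eye holes go over them at once, then lower it by hand until it lies fully down and flat on the burner plate, and let go. Do not drop it, do not press, knock or shove it against the hob with more than 40 N, and leave the bowl, the jar and the cup alone.

Things in the scene. Friction and masses are not known exactly. Their poses are not given: they have to be found in the camera images.
- grate_bar (a point): Pan support: loose dark steel frame 160 (its x) by 214 (its y) by 57 mm high, 0.45 to 0.95 kg, standing flat on the table. Point: centre of its top middle bar (and of mass), 47 mm above its underside. The bar runs along y, is 12 wide (x), 20 mm high, open below and free to grip within 30 mm of the point; top cross bars along x, 10 wide, same height, at y = +68 and -68. Same after a half turn.
- grate_eye0 (a point): One eye of the pan support: a flat plate 52 (x) by 34 (y) by 6 mm thick, its underside level with the frame's underside, with a round 10.5 mm through hole, lightly chamfered. This point is the centre of the hole at the underside: 90 mm to the frame's -y of the middle bar's centre, x = 0, 47 mm below it.
- grate_eye1 (a point): The other eye of the pan support, alike, 90 mm to the frame's +y of the middle bar's centre.
- hob_seat (a point): Gas hob: white box 270 (its x) by 280 mm (its y), fixed to the table, knob on its -x side; axes are the hob's, z up. Point: middle of the hob at the height of the burner plate's top face, 83 mm above the table. The steel plate (190 by 250 mm) has a round burner in its middle, 84 across, 19 mm high. Pan support fully down: flat on the plate, its bar point 47 mm above this height.
- hob_pinline (a point): The pins: two, upright on the burner plate, 8 mm thick, 22 mm high, tips slightly tapered, at y = +90 and -90 mm (hob axes). Point: 22 mm above hob_seat, at tip height. The plate with its pins is clamped fast in slots, up to 15 mm to the hob's +x or -x of this point; where is NOT measured (y and yaw are true). On the pin tips the pan support stands 22 mm above fully down.
- bowl: Bystander: open steel bowl, 110 mm across, 60 mm high; origin at the centre of its underside.
- jar: Bystander: closed amber glass jar, 60 mm across, 90 mm high; origin at the centre of its underside.
- cup: Bystander: blue ceramic cup, 68 mm across, 55 mm high; origin at the centre of its underside.
Not all that is in view belongs to the job. There is more than one size of the part that bears grate_bar; the job needs the larger.

How it is judged:
On the way, in this order (a step that is already met when the one before it is completed fails the run):
1. the pan support is lifted over the hob, higher than the pin tips (z of grate_bar in the frame of hob_seat above 0.072 m and horizontal distance between grate_bar and hob_seat below 0.06 m and contact force between the fingers and grate above 0.5 N), for 0.1 s.
2. with the gripper still holding it, both eye holes are over the pins and the pan support is at most 10 mm from fully down (z of grate_bar in the frame of hob_seat below 0.057 m and horizontal distance between grate_bar and hob_seat below 0.021 m and angle between grate's own z axis and vertical below 0.06 rad and contact force between the fingers and grate above 0.5 N), for 0.05 s.
At the end, for the whole second after the job is handed in: The pan support lies flat on the burner plate with both pins through its eye holes: its bar point is 43 to 50 mm above the hob point (47 is fully down), within 19 mm of it in the hob's x and 4 mm in y, in line with the hob within 0.05 rad, tilted less than 0.03 rad, released and at rest (z of grate_bar in the frame of hob_seat between 0.043 and 0.05 m and x of grate_bar in the frame of hob_seat between -0.019 and 0.019 m and y of grate_bar in the frame of hob_seat between -0.004 and 0.004 m and angle between the y axis of grate_bar and the y axis of hob_seat, either way round below 0.05 rad and angle between grate's own z axis and vertical below 0.03 rad and linear speed of grate below 0.02 m/s); the robot touches nothing.
It fails at once if the pan support is pressed, knocked or shoved against the hob with more than 40 N (contact force between grate and hob above 40 N).
It fails at once if the pan support is dropped: it moves faster than 0.35 m/s with no finger on it (linear speed of grate above 0.35 m/s and contact force between the fingers and grate below 0.2 N).
It fails at once if the bowl, the jar or the cup is shifted by more than 30 mm (distance of any of bowl, jar, cup from where it was at the start of the episode above 0.03 m).
It also fails if it takes over 72 s, if anything falls off the work surface, if the arm or the gripper's body presses on something with over 40 N, if the wrist force passes 120 N, or if a joint passes its speed limit or range.

## Working session

There is one attempt and no reset: what is moved stays moved. The work goes in short steps, Python scripts to look and compute and a tool call to move; the robot and the scene stay as the last step left them, time stands still between calls to the robot, and variables do not carry over. Pictures are saved under pics/ and viewed, about 8 in all and at most 12, crops included, and the job is handed in when it is done.

Besides the shell and the picture viewer there is one more tool, called after "Call:" in YAML: its name, and indented under it one key for each argument. play_rows: Moves the arm, as the interface text tells. Its arguments: {"type":"object","properties":{"rows":{"type":"array","items":{"type":"object","properties":{"tx":{"type":"number"},"ty":{"type":"number"},"tz":{"type":"number"},"wx":{"type":"number"},"wy":{"type":"number"},"wz":{"type":"number"},"claw":{"type":"number"}}}}},"required":["rows"]}

```bash
mkdir -p pics
python3 - <<'E'
from plant import bot, vision, ticket, spotter
import cv2,numpy as np
print(bot.sense(), bot.tcp_to_grasp)
for n in ["scene","top"]:
    p=vision.read_camera(n)
    cv2.imwrite(f"pics/{n}0.png",p["color"][:,:,::-1])
    print({k:(v.tolist() if hasattr(v,'tolist') else v) for k,v in p.items() if k!="color"})
    for th in ["grate_bar","grate_eye0","grate_eye1","hob_seat","hob_pinline","bowl","jar","cup"]:
        print(th,[(np.round(d["position"],1).tolist(),round(d["conf"],2)) for d in spotter.search_frame(p,th)])
E
```

```text
{'t': 0.0, 'joints': array([ 1.31452968,  0.50837319, -0.23752662,  1.50114109,  0.12570239,
        1.14889817, -0.15481883]), 'dq': array([ 2.25673382e-03,  1.29650956e-03,  5.48247487e-04, -1.24614473e-03,
        1.36442872e-03, -6.70238784e-04, -2.78251068e-05]), 'effort': array([ 8.74787911e-04, -6.20594144e+01, -2.18601108e+00, -2.49650788e+01,
        1.27801087e-02,  1.19407789e-02,  5.16630996e-05]), 'tool_pos': array([ 0.22095204, -0.58409878,  0.23040493]), 'ee_rot': array([-8.96856930e-04,  9.83684577e-01,  1.79899463e-01, -1.80207557e-04]), 'contact_force': array([0.05682751, 0.65862739, 0.05801117]), 'wrist_torque': array([-0.02692038,  0.04869151, -0.01324536]), 'gripper_width': 0.08523387863062196} -0.0187
{'fx': 494.8118716498981, 'fy': 494.8118716498981, 'cx': 327.75963174124826, 'cy': 242.2708965490272, 'k1': -0.11298519920648932, 'R': [[0.868178446841668, 0.4962148333420315, 0.006084703027156227], [0.3205839393706958, -0.5514505516277518, -0.7701481850442902], [-0.3788035404496042, 0.670576713196028, -0.6378359894691245]], 't': [-0.4951707546918514, -0.0814026159
[... 511 characters left out ...]
901732, -0.9994998912808917, -0.019752540935810987], [-0.9831767607048851, -0.02070445698028781, -0.18147942767983472], [0.18097970260165636, 0.023901731958945273, -0.983196345831075]], 't': [0.0041208255494019855, 0.5676628385729909, 1.1136434562360982], 'shot': 2}
grate_bar [([437.2, 337.7], 0.98), ([445.9, 238.3], 0.67)]
grate_eye0 [([443.3, 239.1], 0.77), ([434.5, 335.7], 0.74), ([327.5, 247.7], 0.42)]
grate_eye1 [([443.3, 239.1], 0.77), ([434.5, 335.7], 0.74), ([327.5, 247.7], 0.42)]
hob_seat [([229.8, 229.9], 0.86), ([335.5, 317.0], 0.21)]
hob_pinline [([225.8, 229.9], 0.89), ([446.6, 239.1], 0.39)]
bowl [([335.0, 163.9], 0.68)]
jar [([327.1, 247.6], 0.96)]
cup [([333.9, 315.5], 0.92)]
```

View pics/top0.png

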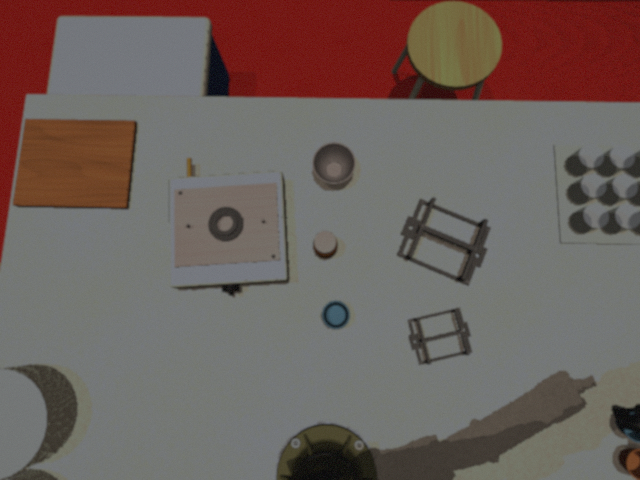

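View pics/scene0.png

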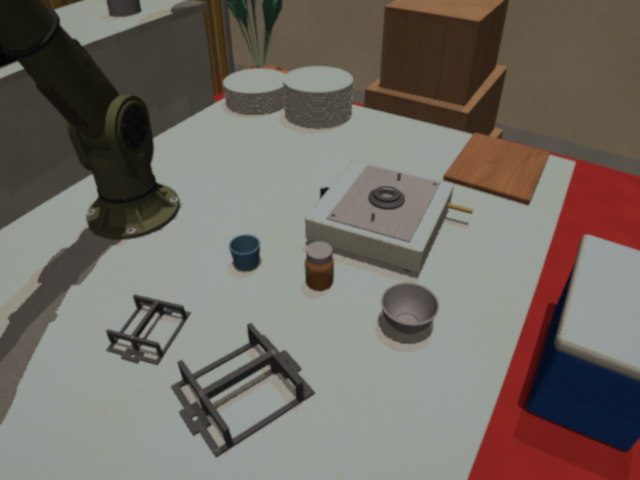

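The larger frame is at top (445,239) and scene (240,385). The smaller look-alike is at top (437,337) and scene (147,328). The hob is at top (228,229), with its pins near (188,226) and (264,222). I'll confirm with rectified crops.

```bash
cat > h.py <<'E'
import numpy as np,cv2
from plant import bot, vision, ticket, spotter
def proj(p,X):
    X=np.atleast_2d(X)@np.asarray(p["R"]).T+p["t"]
    s=X[:,:2]/X[:,2:]; s=s*(1+p["k1"]*(s**2).sum(1,keepdims=True))
    return s*[p["fx"],p["fy"]]+[p["cx"],p["cy"]]
def ray(p,uv):
    d=(np.asarray(uv,float)-[p["cx"],p["cy"]])/[p["fx"],p["fy"]]; s=d.copy()
    for _ in range(20): s=d/(1+p["k1"]*(s@s))
    R=np.asarray(p["R"]); o=-R.T@p["t"]; return o,R.T@np.r_[s,1]
def atz(p,uv,z):
    o,d=ray(p,uv); return o+d*(z-o[2])/d[2]
def rect(p,c,z,half,mm):   # image: right=-y, up=+x ; centre c
    n=int(2*half/mm); i=np.arange(n)
    x=c[0]+half/1000-i*mm/1000; y=c[1]+half/1000-i*mm/1000
    Y,Xx=np.meshgrid(y,x); P=np.stack([Xx.ravel(),Y.ravel(),np.full(n*n,z)],1)
    m=proj(p,P).astype(np.float32).reshape(n,n,2)
    return cv2.remap(p["color"],m[...,0],m[...,1],cv2.INTER_CUBIC)[:,:,::-1].copy()
E
python3 - <<'E'
from h import *
p=vision.read_camera("top"); s=vision.read_camera("scene")
g=atz(p,[445,240],0.03); h=atz(p,[227,226],.083); print(g,h)
a=np.hstack([rect(p,g,0.006,130,.65),rect(p,h,.083,130,.65)])
b=np.hstack([rect(s,g,0.006,130,.65)[50:250],rect(s,h,.083,130,.65)[50:250]])
for v in range(0,800,100): pass
im=np.vstack([a,b])[:600]; im=np.clip(im.astype(float)*1.6,0,255).astype(np.uint8)
cv2.imwrite("pics/rect1.png",im); print(im.shape,a.shape)
np.save("gh.npy",[g,h])
E
```

```text
[ 0.55811812 -0.28211013  0.03      ] [0.57188055 0.24913457 0.083     ]
(600, 800, 3) (400, 800, 3)
```

View pics/rect1.png

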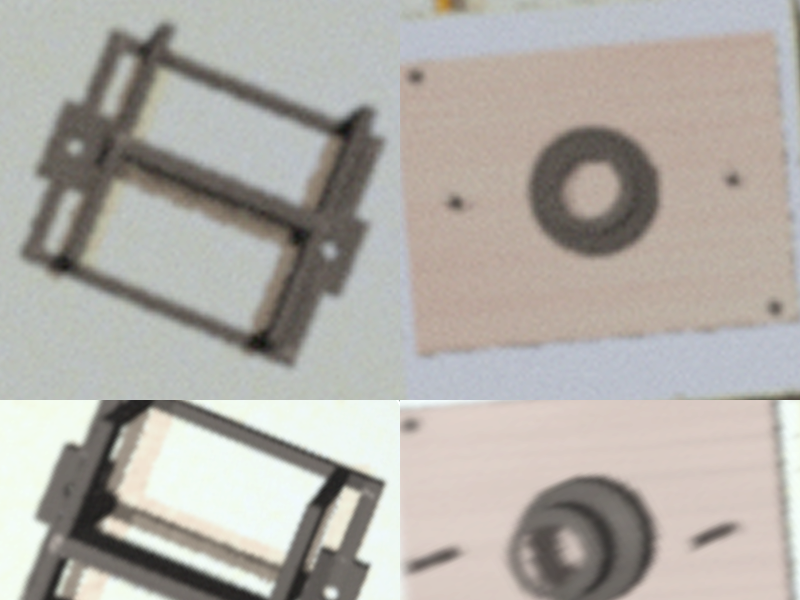

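The left crop confirms the larger frame: holes at (75,148) and (329,250) are 178 mm apart, against 180 expected. The right crop shows the hob pins at (456,203) and (733,180), 181 mm apart.

Run:
```python
from h import *
g,h=np.load("gh.npy")
from scipy import ndimage as N
def blob(im,cr,dark,r=14):
    c,q=cr; w=im[q-r:q+r+1,c-r:c+r+1].astype(float).mean(2)
    w=cv2.GaussianBlur(w,(0,0),2); bg=np.median(w); d=(bg-w) if dark else (w-bg)
    d=np.clip(d-0.35*d.max(),0,None); l,n=N.label(d>0); k=l[np.unravel_index(d.argmax(),d.shape)]
    d=d*(l==k); cy,cx=N.center_of_mass(d); return np.array([c-r+cx,q-r+cy])
W=lambda c,uv:np.array([c[0]+.13-uv[1]*.00065,c[1]+.13-uv[0]*.00065])
for rep in range(3):
    p=vision.read_camera("top")
    A=rect(p,g,.003,130,.65);B=rect(p,h,.094,130,.65)
    # plane for pins .094 (mid height)
    def guess(c,uv,z0,z1):
        X=np.r_[W(c,uv),z0]; x=atz(p,proj(p,X)[0],z1); return (int((c[1]+.13-x[1])/.00065),int((c[0]+.13-x[0])/.00065))
    e=[W(g,blob(A,guess(g,u,.006,.003),False,9)) for u in [(75,148),(329,250)]]
    n=[W(h,blob(B,guess(h,u,.083,.094),True)) for u in [(56,203),(333,180)]]
    for nm,(a,b) in (("eye",e),("pin",n)):
        d=a-b; print(nm,a.round(4),b.round(4),"mid",((a+b)/2).round(4),"len",np.hypot(*d).round(4),"yawdeg",np.degrees(np.arctan2(-d[0],d[1])).round(2))
s=vision.read_camera("scene")
print("cam pos",[(-np.asarray(q["R"]).T@q["t"]).round(3) for q in (p,s)])
# scene check
big=[]
for (a,b) in (n,):
  for x in (a,b): print("scene pin base/tip",proj(s,np.r_[x,.083]).round(1),proj(s,np.r_[x,.105]).round(1))
for x in e: print("eye",proj(s,np.r_[x,.003]).round(1))
Q=[proj(s,np.r_[x,.094])[0].astype(int) for x in n]+[proj(s,np.r_[x,.003])[0].astype(int) for x in e]
im=np.vstack([np.hstack([cv2.resize(s["color"][q[1]-12:q[1]+12,q[0]-16:q[0]+16,::-1],None,fx=12,fy=12,interpolation=2) for q in Q[i:i+2]]) for i in (0,2)])
print(Q)
for i,(x,zs) in enumerate([(n[0],(.083,.105)),(n[1],(.083,.105)),(e[0],(.003,)),(e[1],(.003,))]):
  for z in zs:
    u=proj(s,np.r_[x,z])[0]-Q[i]+[16.5,12.5]
    cv2.circle(im,(int(u[0]*12+384*(i%2)),int(u[1]*12+288*(i//2))),3,(0,0,255),-1)
cv2.imwrite("pics/sc1.png",im)
```

```text
eye [ 0.5932 -0.2013] [ 0.5258 -0.3668] mid [ 0.5595 -0.284 ] len 0.1787 yawdeg -22.16
pin [0.5679 0.3395] [0.5829 0.1612] mid [0.5754 0.2503] len 0.179 yawdeg 4.83
eye [ 0.5932 -0.2011] [ 0.5258 -0.3668] mid [ 0.5595 -0.284 ] len 0.1789 yawdeg -22.15
pin [0.5678 0.3395] [0.5829 0.1612] mid [0.5754 0.2504] len 0.1789 yawdeg 4.82
eye [ 0.5933 -0.2011] [ 0.5258 -0.3669] mid [ 0.5596 -0.284 ] len 0.1789 yawdeg -22.13
pin [0.5679 0.3395] [0.5828 0.1612] mid [0.5754 0.2503] len 0.179 yawdeg 4.78
cam pos [array([ 0.356, -0.011,  1.198]), array([ 0.925, -0.629,  0.73 ])]
scene pin base/tip [[396.4 180.3]] [[397.3 172.6]]
scene pin base/tip [[369.8 220.4]] [[370.5 212.2]]
eye [[283.  364.1]]
eye [[192.9 417.7]]
[array([396, 176]), array([370, 216]), array([282, 364]), array([192, 417])]
```

View pics/sc1.png

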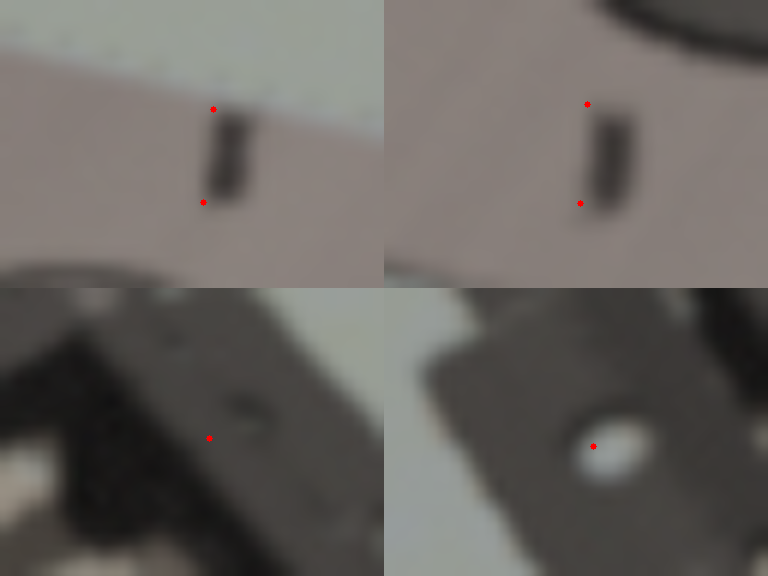

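The scene camera sees everything about 2 px (3–4 mm) off the top camera. The shift is the same at both places, so it cancels when I compare frame to pins. Now I'll approach the bar.

Call:
play_rows:
  rows:
    - {"wz": -7.85, "claw": 1}
    - {"wz": -7.85, "claw": 1}
    - {"wz": -7.85, "claw": 1}
    - {"wz": -7.85, "claw": 1}
    - {"wz": -7.85, "claw": 1}
    - {"wz": -7.85, "claw": 1}
    - {"tx": 2, "ty": 1, "claw": 1}
    - {"tx": 3.5, "ty": 1.73, "claw": 1}

```text
invalid input at $.rows[0]: expected keys tx, ty, tz, wx, wy, wz, claw
```

Call:
play_rows:
  rows:
    - {"tx": 3.5, "ty": 1.73, "claw": 1}
    - {"tx": 3.5, "ty": 1.73, "claw": 1}
    - {"tx": 3.5, "ty": 1.73, "claw": 1}
    - {"tx": 3.5, "ty": 1.73, "claw": 1}
    - {"tx": 3.5, "ty": 1.73, "claw": 1}
    - {"tx": 3.5, "ty": 1.73, "claw": 1}
    - {"tx": 3.5, "ty": 1.73, "claw": 1}
    - {"tx": 3.5, "ty": 1.73, "claw": 1}

```text
invalid input at $.rows[0]: expected keys tx, ty, tz, wx, wy, wz, claw
```

```bash
cat >> h.py <<'E'
from scipy.spatial.transform import Rotation as Ro
def go(xyz,yaw):  # yaw = world angle (deg) of tool x, tool down; prints total shift in tool axes after turning, and turn
    s=bot.sense(); q=s["ee_rot"]; R=Ro.from_quat(np.r_[q[1:],q[0]])
    a=np.radians(yaw); T=np.array([[np.cos(a),np.sin(a),0],[np.sin(a),-np.cos(a),0],[0,0,-1]])
    print("t",s["t"],"pos",s["tool_pos"].round(4),"F",s["contact_force"].round(2),"M",s["wrist_torque"].round(2),"w",s["gripper_width"].round(4),"yaw",np.degrees(np.arctan2(*R.as_matrix()[1::-1,0])).round(2))
    print("turn deg",np.degrees((R.inv()*Ro.from_matrix(T)).as_rotvec()).round(2),"shift cm (before-turn axes)",(R.inv().apply(np.array(xyz)-s["tool_pos"])*100).round(2),"(after)",(T.T@(np.array(xyz)-s["tool_pos"])*100).round(2))
    print("j",s["joints"].round(2))
E
python3 -c "
from h import *
go([.561,-.283,.03],67.85)"
```

```text
Traceback (most recent call last):
  File "h.py", line 23, in go
    print("t",s["t"],"pos",s["tool_pos"].round(4),"F",s["contact_force"].round(2),"M",s["wrist_torque"].round(2),"w",s["gripper_width"].round(4),"yaw",np.degrees(np.arctan2(*R.as_matrix()[1::-1,0])).round(2))
                                                                                                                     ^^^^^^^^^^^^^^^^^^^^^^^^
AttributeError: 'float' object has no attribute 'round'
```

Call:
play_rows:
  rows:
    - {"tx": 0, "ty": 0, "tz": 0, "wx": 0, "wy": 0, "wz": -7.85, "claw": 1}
    - {"tx": 0, "ty": 0, "tz": 0, "wx": 0, "wy": 0, "wz": -7.85, "claw": 1}
    - {"tx": 0, "ty": 0, "tz": 0, "wx": 0, "wy": 0, "wz": -7.85, "claw": 1}
    - {"tx": 0, "ty": 0, "tz": 0, "wx": 0, "wy": 0, "wz": -7.85, "claw": 1}
    - {"tx": 0, "ty": 0, "tz": 0, "wx": 0, "wy": 0, "wz": -7.85, "claw": 1}
    - {"tx": 0, "ty": 0, "tz": 0, "wx": 0, "wy": 0, "wz": -7.85, "claw": 1}
    - {"tx": 2, "ty": 1, "tz": 0, "wx": 0, "wy": 0, "wz": 0, "claw": 1}
    - {"tx": 3.5, "ty": 1.73, "tz": 0, "wx": 0, "wy": 0, "wz": 0, "claw": 1}

```text
t: 2.0
tool_pos: [0.2647, -0.5456, 0.2307]
ee_rot: [-0.0, 0.831, 0.556, -0.001]
contact_force: [1.3, -0.4, 0.5]
gripper_width: 0.0854
```

Call:
play_rows:
  rows:
    - {"tx": 3.5, "ty": 1.73, "tz": 0, "wx": 0, "wy": 0, "wz": 0, "claw": 1}
    - {"tx": 3.5, "ty": 1.73, "tz": 0, "wx": 0, "wy": 0, "wz": 0, "claw": 1}
    - {"tx": 3.5, "ty": 1.73, "tz": 0, "wx": 0, "wy": 0, "wz": 0, "claw": 1}
    - {"tx": 3.5, "ty": 1.73, "tz": 0, "wx": 0, "wy": 0, "wz": 0, "claw": 1}
    - {"tx": 3.5, "ty": 1.73, "tz": 0, "wx": 0, "wy": 0, "wz": 0, "claw": 1}
    - {"tx": 3.5, "ty": 1.73, "tz": 0, "wx": 0, "wy": 0, "wz": 0, "claw": 1}
    - {"tx": 3.5, "ty": 1.73, "tz": 0, "wx": 0, "wy": 0, "wz": 0, "claw": 1}
    - {"tx": 3.5, "ty": 1.73, "tz": 0, "wx": 0, "wy": 0, "wz": 0, "claw": 1}

```text
t: 2.8
tool_pos: [0.5021, -0.3358, 0.2314]
ee_rot: [0.0, 0.83, 0.558, -0.0]
contact_force: [0.3, -0.8, 0.1]
gripper_width: 0.085
```

```bash
sed -i 's/s\["gripper_width"\].round(4)/round(float(s["gripper_width"]),4)/' h.py; python3 -c "
from h import *
go([.561,-.283,.03],67.85)"
```

```text
t 2.8 pos [ 0.5021 -0.3358  0.2314] F [ 0.27 -0.76  0.13] M [ 0.   -0.03  0.03] w 0.085 yaw 67.81
turn deg [ 0.01  0.01 -0.04] shift cm (before-turn axes) [ 7.12  3.46 20.14] (after) [ 7.11  3.47 20.14]
j [ 0.85  0.5  -0.49  1.56  0.25  1.15 -0.08]
```

Call:
play_rows:
  rows:
    - {"tx": 3.5, "ty": 1.73, "tz": 1, "wx": 0, "wy": 0, "wz": 0, "claw": 1}
    - {"tx": 2.6, "ty": 1.23, "tz": 2, "wx": 0, "wy": 0, "wz": 0, "claw": 1}
    - {"tx": 1, "ty": 0.5, "tz": 3, "wx": 0, "wy": 0, "wz": 0, "claw": 1}
    - {"tx": 0, "ty": 0, "tz": 4, "wx": 0, "wy": 0, "wz": 0, "claw": 1}
    - {"tx": 0, "ty": 0, "tz": 1, "wx": 0, "wy": 0, "wz": 0, "claw": 1}
    - {"tx": 0, "ty": 0, "tz": 0, "wx": 0, "wy": 0, "wz": 0, "claw": 1}
    - {"tx": 0, "ty": 0, "tz": 0, "wx": 0, "wy": 0, "wz": 0, "claw": 1}

```text
t: 3.5
tool_pos: [0.5605, -0.2849, 0.1228]
ee_rot: [0.001, 0.83, 0.558, 0.0]
contact_force: [-0.1, 0.1, -0.3]
gripper_width: 0.0855
```

```bash
python3 -c "
from h import *
go([.561,-.283,.03],67.85)
p=vision.read_camera('scene')
im=cv2.resize(p['color'][300:460,130:345,::-1],None,fx=3.6,fy=3.6,interpolation=2)
cv2.imwrite('pics/hover.png',im)"
```

```text
t 3.5 pos [ 0.5605 -0.2849  0.1228] F [-0.12  0.12 -0.34] M [ 0.   -0.05  0.03] w 0.0855 yaw 67.78
turn deg [ 0.1   0.01 -0.07] shift cm (before-turn axes) [ 0.19 -0.04  9.28] (after) [ 0.19 -0.02  9.28]
j [ 0.7   0.64 -0.45  1.63  0.33  0.95 -0.25]
```

View pics/hover.png

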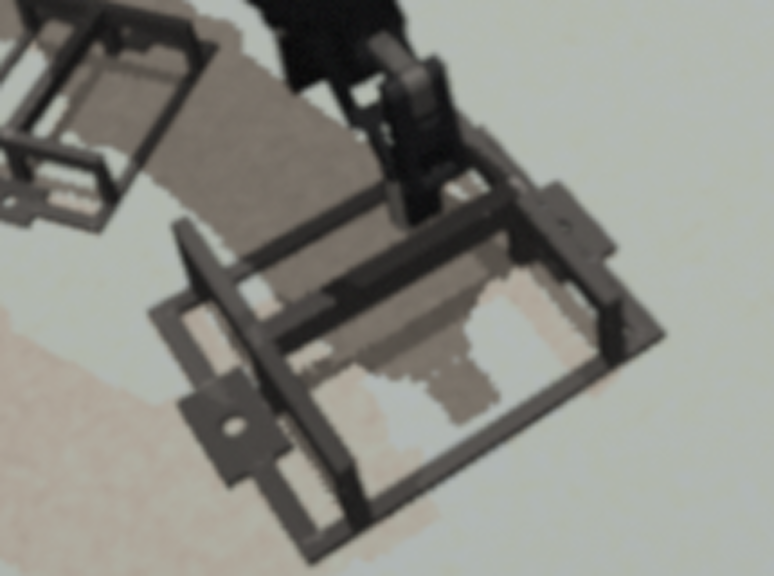

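The hover crop shows the gripper centred over the large frame's bar, with the finger near (415,200). The bar is clear. I'll descend and grip.

Call:
play_rows:
  rows:
    - {"tx": 0.18, "ty": 0, "tz": 2.5, "wx": 0, "wy": 0, "wz": 0, "claw": 1}
    - {"tx": 0, "ty": 0, "tz": 2.5, "wx": 0, "wy": 0, "wz": 0, "claw": 1}
    - {"tx": 0, "ty": 0, "tz": 2.2, "wx": 0, "wy": 0, "wz": 0, "claw": 1}
    - {"tx": 0, "ty": 0, "tz": 1.3, "wx": 0, "wy": 0, "wz": 0, "claw": 1}
    - {"tx": 0, "ty": 0, "tz": 0.75, "wx": 0, "wy": 0, "wz": 0, "claw": 1}
    - {"tx": 0, "ty": 0, "tz": 0, "wx": 0, "wy": 0, "wz": 0, "claw": 1}
    - {"tx": 0, "ty": 0, "tz": 0, "wx": 0, "wy": 0, "wz": 0, "claw": 0.4}
    - {"tx": 0, "ty": 0, "tz": 0, "wx": 0, "wy": 0, "wz": 0, "claw": 0}

```text
t: 4.35
tool_pos: [0.5613, -0.2828, 0.03]
ee_rot: [0.001, 0.83, 0.558, 0.0]
contact_force: [0.1, -0.4, -0.2]
gripper_width: 0.0591
```

Call:
play_rows:
  rows:
    - {"tx": 0, "ty": 0, "tz": 0, "wx": 0, "wy": 0, "wz": 0, "claw": 0}
    - {"tx": 0, "ty": 0, "tz": 0, "wx": 0, "wy": 0, "wz": 0, "claw": 0}
    - {"tx": 0, "ty": 0, "tz": 0, "wx": 0, "wy": 0, "wz": 0, "claw": 0}
    - {"tx": 0, "ty": 0, "tz": 0, "wx": 0, "wy": 0, "wz": 0, "claw": 0}
    - {"tx": 0, "ty": 0, "tz": 0, "wx": 0, "wy": 0, "wz": 0, "claw": 0}
    - {"tx": 0, "ty": 0, "tz": 0, "wx": 0, "wy": 0, "wz": 0, "claw": 0}

```text
t: 4.95
tool_pos: [0.5613, -0.2827, 0.0294]
ee_rot: [0.001, 0.83, 0.558, 0.0]
contact_force: [0.8, -0.6, 5.5]
gripper_width: 0.011
```

```bash
python3 -c "
from h import *
go([.561,-.283,.03],67.85)"
```

```text
t 4.95 pos [ 0.5613 -0.2827  0.0294] F [ 0.82 -0.6   5.53] M [-0.12 -0.19  0.04] w 0.011 yaw 67.83
turn deg [ 0.09 -0.   -0.02] shift cm (before-turn axes) [-0.03 -0.02 -0.06] (after) [-0.03 -0.02 -0.06]
j [ 0.67  0.74 -0.4   1.72  0.39  0.76 -0.32]
```

Call:
play_rows:
  rows:
    - {"tx": 0, "ty": 0, "tz": -0.5, "wx": 0, "wy": 0, "wz": 0, "claw": 0}
    - {"tx": 0, "ty": 0, "tz": -1, "wx": 0, "wy": 0, "wz": 0, "claw": 0}
    - {"tx": 0, "ty": 0, "tz": -2.5, "wx": 0, "wy": 0, "wz": 0, "claw": 0}
    - {"tx": 0, "ty": 0, "tz": -4, "wx": 0, "wy": 0, "wz": 0, "claw": 0}
    - {"tx": 0, "ty": 0, "tz": -4, "wx": 0, "wy": 0, "wz": 0, "claw": 0}
    - {"tx": 0, "ty": 0, "tz": -4, "wx": 0, "wy": 0, "wz": 0, "claw": 0}
    - {"tx": 0, "ty": 0, "tz": -2.5, "wx": 0, "wy": 0, "wz": 0, "claw": 0}
    - {"tx": 0, "ty": 0, "tz": -0.5, "wx": 0, "wy": 0, "wz": 0, "claw": 0}

```text
t: 5.75
tool_pos: [0.5615, -0.2825, 0.2221]
ee_rot: [0.002, 0.83, 0.558, 0.001]
contact_force: [0.2, 0.4, -6.1]
gripper_width: 0.0114
```

```bash
python3 -c "
from h import *
go([.577,.251,.22],94.8)
g,_=np.load('gh.npy')
p=vision.read_camera('top'); s=bot.sense(); print(s['contact_force'])
im=rect(p,s['tool_pos'],s['tool_pos'][2]-.025,130,.65); im=np.clip(im*1.6,0,255).astype(np.uint8)
sc=vision.read_camera('scene'); b=sc['color'][::,::,::-1]
cv2.imwrite('pics/lift.png',np.hstack([im,cv2.resize(b,(400,300),interpolation=3)[:,:] if 0 else cv2.copyMakeBorder(cv2.resize(b,(400,300),interpolation=3),0,100,0,0,0)]))"
```

```text
t 5.75 pos [ 0.5615 -0.2825  0.2221] F [ 0.18  0.37 -6.13] M [-0.04 -0.15  0.02] w 0.0114 yaw 67.83
turn deg [  0.24   0.07 -26.97] shift cm (before-turn axes) [ 49.99 -18.69   0.12] (after) [53.03  6.01  0.21]
j [ 0.72  0.54 -0.49  1.51  0.27  1.15 -0.21]
[ 1.294505    0.68673148 -5.66210527]
```

View pics/lift.png

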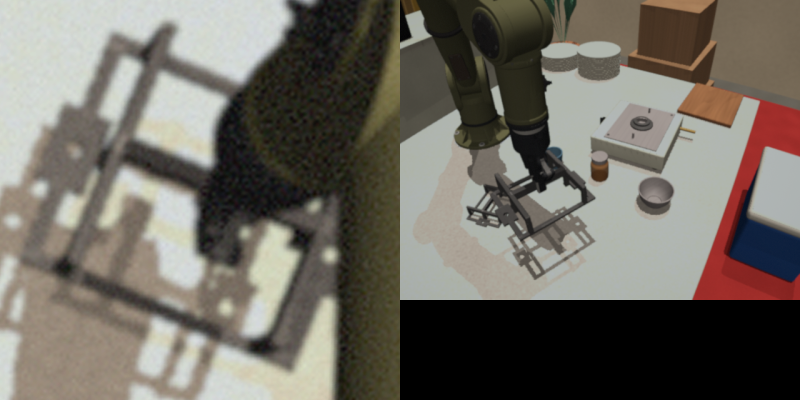

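The frame is held level and weighs about 6 N. Its holes in the rectified crop are at (75,150) and (327,255), so its middle is within about 1 mm of the TCP. Moving over the hob.

Call:
play_rows:
  rows:
    - {"tx": 0, "ty": 0, "tz": 0, "wx": 0, "wy": 0, "wz": -4, "claw": 0}
    - {"tx": 0, "ty": 0, "tz": 0, "wx": 0, "wy": 0, "wz": -7, "claw": 0}
    - {"tx": 0, "ty": 0, "tz": 0, "wx": 0, "wy": 0, "wz": -7, "claw": 0}
    - {"tx": 0, "ty": 0, "tz": 0, "wx": 0, "wy": 0, "wz": -6, "claw": 0}
    - {"tx": 1.5, "ty": 0.17, "tz": 0, "wx": 0, "wy": 0, "wz": -3, "claw": 0}
    - {"tx": 3, "ty": 0.34, "tz": 0, "wx": 0, "wy": 0, "wz": 0, "claw": 0}
    - {"tx": 4, "ty": 0.45, "tz": 0, "wx": 0, "wy": 0, "wz": 0, "claw": 0}
    - {"tx": 4, "ty": 0.45, "tz": 0, "wx": 0, "wy": 0, "wz": 0, "claw": 0}

```text
t: 6.65
tool_pos: [0.5636, -0.1547, 0.2168]
ee_rot: [-0.002, 0.677, 0.736, -0.0]
contact_force: [1.1, 0.1, -5.8]
gripper_width: 0.0113
```

Call:
play_rows:
  rows:
    - {"tx": 4, "ty": 0.45, "tz": 0, "wx": 0, "wy": 0, "wz": 0, "claw": 0}
    - {"tx": 4, "ty": 0.45, "tz": 0, "wx": 0, "wy": 0, "wz": 0, "claw": 0}
    - {"tx": 4, "ty": 0.45, "tz": 0, "wx": 0, "wy": 0, "wz": 0, "claw": 0}
    - {"tx": 4, "ty": 0.45, "tz": 0, "wx": 0, "wy": 0, "wz": 0, "claw": 0}
    - {"tx": 4, "ty": 0.45, "tz": 0, "wx": 0, "wy": 0, "wz": 0, "claw": 0}
    - {"tx": 4, "ty": 0.45, "tz": 0, "wx": 0, "wy": 0, "wz": 0, "claw": 0}
    - {"tx": 4, "ty": 0.45, "tz": 0, "wx": 0, "wy": 0, "wz": 0, "claw": 0}
    - {"tx": 4, "ty": 0.45, "tz": 0, "wx": 0, "wy": 0, "wz": 0, "claw": 0}

```text
t: 7.45
tool_pos: [0.5722, 0.1671, 0.217]
ee_rot: [-0.001, 0.677, 0.736, -0.001]
contact_force: [1.1, 0.6, -5.3]
gripper_width: 0.0111
```

Call:
play_rows:
  rows:
    - {"tx": 3.8, "ty": 0.45, "tz": 0, "wx": 0, "wy": 0, "wz": 0, "claw": 0}
    - {"tx": 2.5, "ty": 0.28, "tz": 0, "wx": 0, "wy": 0, "wz": 0, "claw": 0}
    - {"tx": 1.5, "ty": 0.17, "tz": 0, "wx": 0, "wy": 0, "wz": 0, "claw": 0}
    - {"tx": 0.5, "ty": 0.06, "tz": 0, "wx": 0, "wy": 0, "wz": 0, "claw": 0}
    - {"tx": 0, "ty": 0, "tz": 0, "wx": 0, "wy": 0, "wz": 0, "claw": 0}
    - {"tx": 0, "ty": 0, "tz": 0, "wx": 0, "wy": 0, "wz": 0, "claw": 0}

```text
t: 8.05
tool_pos: [0.5767, 0.2465, 0.2183]
ee_rot: [0.0, 0.678, 0.736, -0.001]
contact_force: [-0.1, -0.4, -6.5]
gripper_width: 0.0108
```

```bash
python3 -c "
from h import *
go([.5765,.251,.155],94.8)"
```

```text
t 8.05 pos [0.5767 0.2465 0.2183] F [-0.12 -0.35 -6.49] M [0.01 0.05 0.01] w 0.0108 yaw 94.7
turn deg [-0.04  0.1  -0.1 ] shift cm (before-turn axes) [0.46 0.02 6.33] (after) [0.45 0.01 6.33]
j [-0.07  0.57 -0.63  1.51  0.35  1.18 -0.68]
```

Call:
play_rows:
  rows:
    - {"tx": 0.2, "ty": 0, "tz": 1, "wx": 0, "wy": 0, "wz": 0, "claw": 0}
    - {"tx": 0.25, "ty": 0.01, "tz": 2, "wx": 0, "wy": 0, "wz": -0.1, "claw": 0}
    - {"tx": 0, "ty": 0, "tz": 2, "wx": 0, "wy": 0, "wz": 0, "claw": 0}
    - {"tx": 0, "ty": 0, "tz": 1.2, "wx": 0, "wy": 0, "wz": 0, "claw": 0}
    - {"tx": 0, "ty": 0, "tz": 0.8, "wx": 0, "wy": 0, "wz": 0, "claw": 0}
    - {"tx": 0, "ty": 0, "tz": 0.1, "wx": 0, "wy": 0, "wz": 0, "claw": 0}
    - {"tx": 0, "ty": 0, "tz": 0, "wx": 0, "wy": 0, "wz": 0, "claw": 0}

```text
t: 8.75
tool_pos: [0.5764, 0.2531, 0.1481]
ee_rot: [0.0, 0.676, 0.737, 0.0]
contact_force: [0.5, -0.3, -5.5]
gripper_width: 0.0111
```

Run:
```python
from h import *
go([.5765,.251,.145],94.8)
p=vision.read_camera("top"); sc=vision.read_camera("scene"); s=bot.sense()
zt=s["tool_pos"][2]-.0294; c=s["tool_pos"]
a=np.radians(94.8); d=np.array([np.cos(a),np.sin(a),0])
tiles=[]
for q in (p,sc):
  for sg in (1,-1):
    m=c[:2]+sg*.09*d[:2]; X=np.r_[m,zt+.003]
    u=proj(q,X)[0]; r=15; M=np.float32([[13,0,200-13*u[0]],[0,13,150-13*u[1]]])
    t=cv2.warpAffine(q["color"],M,(400,300),flags=cv2.INTER_CUBIC)[:,:,::-1].copy()
    t=np.clip(t*1.6,0,255).astype(np.uint8)
    f=lambda X:tuple((proj(q,X)[0]*13+[200-13*u[0],150-13*u[1]]).astype(int).tolist())
    cv2.circle(t,f(X),3,(0,0,255),-1)     # hole expected from TCP
    pin=[(.5679,.3395),(.5829,.1612)][0 if sg>0 else 1]
    for z in (.083,.105): cv2.circle(t,f(np.r_[pin,z]),3,(0,255,0),-1)
    tiles.append(t)
cv2.imwrite("pics/hov2.png",np.vstack([np.hstack(tiles[:2]),np.hstack(tiles[2:])]))
```

```text
t 8.75 pos [0.5764 0.2531 0.1481] F [ 0.46 -0.27 -5.47] M [ 0.01 -0.04 -0.05] w 0.0111 yaw 94.91
turn deg [ 0.03 -0.02  0.11] shift cm (before-turn axes) [-0.21 -0.01  0.31] (after) [-0.21 -0.01  0.31]
j [-0.1   0.64 -0.61  1.6   0.41  1.03 -0.74]
```

View pics/hov2.png

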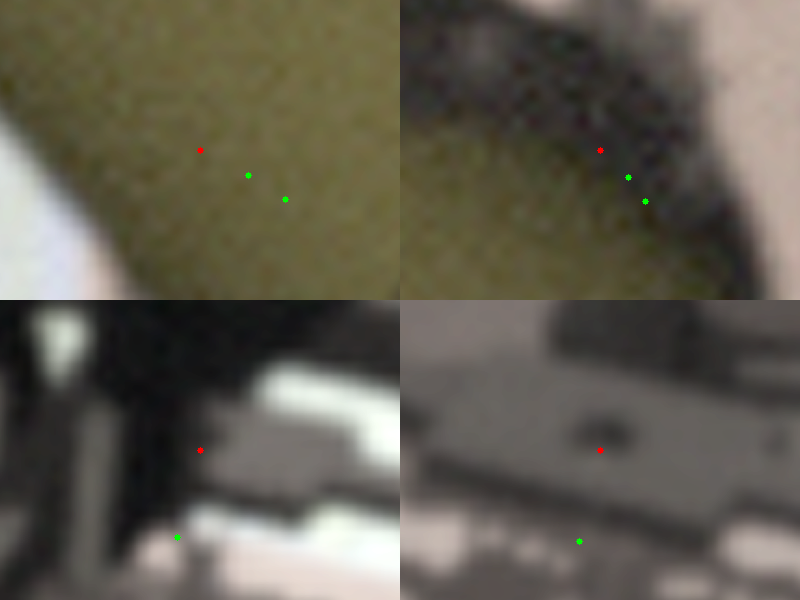

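Top view is blocked by the arm. In the scene view the -y eye hole is at tile point (603,433), within a pixel of where the TCP predicts. The two cameras agree on y and differ about 2.7 mm in x, so I'll start in the middle (x≈0.578) and feel for the pins.

Call:
play_rows:
  rows:
    - {"tx": -0.22, "ty": 0.14, "tz": 0.2, "wx": 0, "wy": 0, "wz": 0.1, "claw": 0}
    - {"tx": 0, "ty": 0, "tz": 0.5, "wx": 0, "wy": 0, "wz": 0, "claw": 0}
    - {"tx": 0, "ty": 0, "tz": 0.3, "wx": 0, "wy": 0, "wz": 0, "claw": 0}
    - {"tx": 0, "ty": 0, "tz": 0, "wx": 0, "wy": 0, "wz": 0, "claw": 0}
    - {"tx": 0, "ty": 0, "tz": 0, "wx": 0, "wy": 0, "wz": 0, "claw": 0}
    - {"tx": 0, "ty": 0, "tz": 0, "wx": 0, "wy": 0, "wz": 0, "claw": 0}

```text
t: 9.45
tool_pos: [0.5777, 0.2512, 0.1379]
ee_rot: [-0.0, 0.677, 0.736, 0.0]
contact_force: [0.1, 0.4, -6.4]
gripper_width: 0.0108
```

Run:
```python
from h import *
go([.578,.251,.137],94.8)
sc=vision.read_camera("scene")
X=np.r_[.583,.161,.105]; u=proj(sc,X)[0]; print(u)
m=np.float32([[14,0,400-14*u[0]],[0,14,300-14*u[1]]])
t=cv2.warpAffine(sc["color"],m,(800,600),flags=cv2.INTER_CUBIC)[:,:,::-1]
cv2.imwrite("pics/hov3.png",np.clip(t*1.6,0,255).astype(np.uint8))
```

```text
t 9.45 pos [0.5777 0.2512 0.1379] F [ 0.1   0.4  -6.45] M [ 0.07  0.04 -0.03] w 0.0108 yaw 94.84
turn deg [ 0.01 -0.01  0.04] shift cm (before-turn axes) [-0.02  0.02  0.09] (after) [-0.02  0.02  0.09]
j [-0.1   0.65 -0.6   1.61  0.41  1.01 -0.74]
[370.50158605 212.30643359]
```

View pics/hov3.png

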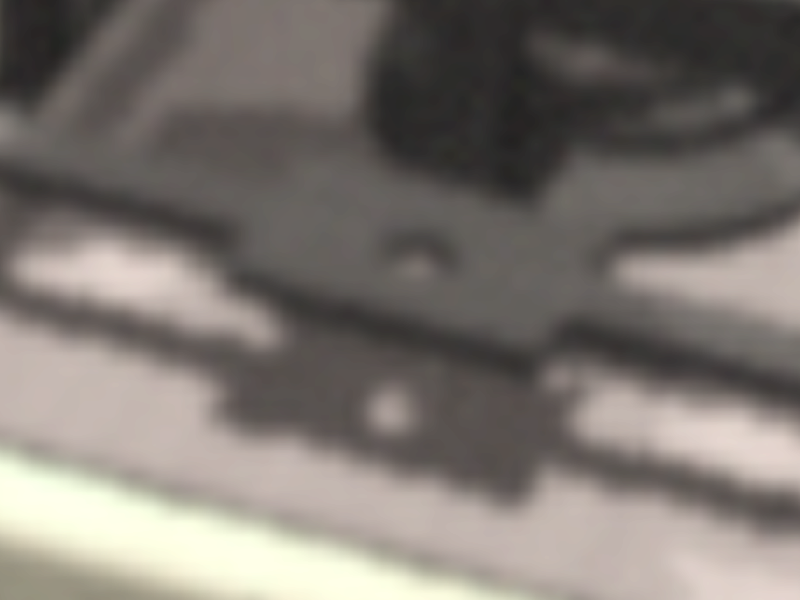

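The eye hole is centred near (420,257), and the pin tip should be at about (429,306) once lowered. That is within about 1.5 mm, so I'll touch down slowly.

Call:
play_rows:
  rows:
    - {"tx": 0, "ty": 0, "tz": 0.15, "wx": 0, "wy": 0, "wz": 0, "claw": 0}
    - {"tx": 0, "ty": 0, "tz": 0.1, "wx": 0, "wy": 0, "wz": 0, "claw": 0}
    - {"tx": 0, "ty": 0, "tz": 0.1, "wx": 0, "wy": 0, "wz": 0, "claw": 0}
    - {"tx": 0, "ty": 0, "tz": 0.05, "wx": 0, "wy": 0, "wz": 0, "claw": 0}
    - {"tx": 0, "ty": 0, "tz": 0, "wx": 0, "wy": 0, "wz": 0, "claw": 0}
    - {"tx": 0, "ty": 0, "tz": 0, "wx": 0, "wy": 0, "wz": 0, "claw": 0}

```text
t: 10.1
tool_pos: [0.5778, 0.2511, 0.1342]
ee_rot: [0.0, 0.677, 0.736, 0.0]
contact_force: [-1.2, -0.7, -0.8]
gripper_width: 0.0114
```

```bash
python3 -c "
from h import *
go([.578,.251,.137],94.8)"
```

```text
t 10.1 pos [0.5778 0.2511 0.1342] F [-1.16 -0.69 -0.8 ] M [-0.25  0.34  0.  ] w 0.0114 yaw 94.82
turn deg [ 0.02 -0.    0.02] shift cm (before-turn axes) [-0.01  0.02 -0.28] (after) [-0.01  0.02 -0.28]
j [-0.1   0.65 -0.6   1.61  0.42  1.01 -0.74]
```

Call:
play_rows:
  rows:
    - {"tx": -0.02, "ty": -0.05, "tz": 0, "wx": 0, "wy": 0, "wz": 0, "claw": 0}
    - {"tx": -0.03, "ty": -0.05, "tz": 0, "wx": 0, "wy": 0, "wz": 0, "claw": 0}
    - {"tx": 0, "ty": 0, "tz": 0.03, "wx": 0, "wy": 0, "wz": 0, "claw": 0}
    - {"tx": 0, "ty": 0, "tz": 0, "wx": 0, "wy": 0, "wz": 0, "claw": 0}

```text
t: 10.5
tool_pos: [0.5775, 0.251, 0.1341]
ee_rot: [0.0, 0.677, 0.736, 0.001]
contact_force: [1.4, 1.1, 1.8]
gripper_width: 0.0111
```

```bash
python3 -c "
from h import *
go([.578,.251,.137],94.8)"
```

```text
t 10.5 pos [0.5775 0.251  0.1341] F [1.35 1.06 1.79] M [ 0.12 -0.46 -0.03] w 0.0111 yaw 94.83
turn deg [ 0.11 -0.06  0.03] shift cm (before-turn axes) [-0.    0.05 -0.29] (after) [-0.    0.05 -0.29]
j [-0.1   0.65 -0.6   1.62  0.42  1.   -0.74]
```

Call:
play_rows:
  rows:
    - {"tx": -0.0, "ty": -0.05, "tz": 0, "wx": 0, "wy": 0, "wz": 0, "claw": 0}
    - {"tx": 0, "ty": -0.05, "tz": 0, "wx": 0, "wy": 0, "wz": 0, "claw": 0}
    - {"tx": 0, "ty": 0, "tz": 0, "wx": 0, "wy": 0, "wz": 0, "claw": 0}
    - {"tx": 0, "ty": 0, "tz": 0, "wx": 0, "wy": 0, "wz": 0, "claw": 0}

```text
t: 10.9
tool_pos: [0.5769, 0.2509, 0.1341]
ee_rot: [0.0, 0.677, 0.736, 0.001]
contact_force: [4.6, 1.2, 2.7]
gripper_width: 0.011
```

```bash
python3 -c "
from h import *
go([.578,.251,.137],94.8)"
```

```text
t 10.9 pos [0.5769 0.2509 0.1341] F [4.63 1.16 2.74] M [ 0.3  -1.31  0.05] w 0.011 yaw 94.82
turn deg [ 0.15 -0.06  0.02] shift cm (before-turn axes) [ 0.01  0.11 -0.29] (after) [ 0.01  0.11 -0.29]
j [-0.1   0.65 -0.6   1.62  0.42  1.   -0.74]
```

Call:
play_rows:
  rows:
    - {"tx": 0, "ty": 0, "tz": -0.25, "wx": 0, "wy": 0, "wz": 0, "claw": 0}
    - {"tx": 0.03, "ty": 0.32, "tz": 0, "wx": 0, "wy": 0, "wz": 0, "claw": 0}
    - {"tx": 0, "ty": 0, "tz": 0, "wx": 0, "wy": 0, "wz": 0, "claw": 0}
    - {"tx": 0, "ty": 0, "tz": 0.1, "wx": 0, "wy": 0, "wz": 0, "claw": 0}
    - {"tx": 0, "ty": 0, "tz": 0.08, "wx": 0, "wy": 0, "wz": 0, "claw": 0}
    - {"tx": 0, "ty": 0, "tz": 0.07, "wx": 0, "wy": 0, "wz": 0, "claw": 0}
    - {"tx": 0, "ty": 0, "tz": 0, "wx": 0, "wy": 0, "wz": 0, "claw": 0}
    - {"tx": 0, "ty": 0, "tz": 0, "wx": 0, "wy": 0, "wz": 0, "claw": 0}

```text
t: 11.7
tool_pos: [0.5785, 0.2506, 0.1341]
ee_rot: [0.0, 0.677, 0.736, -0.0]
contact_force: [-4.1, -3.2, 5.0]
gripper_width: 0.0109
```

```bash
python3 -c "
from h import *
go([.578,.251,.137],94.8)"
```

```text
t 11.7 pos [0.5785 0.2506 0.1341] F [-4.14 -3.19  4.95] M [-0.69  1.03 -0.02] w 0.0109 yaw 94.83
turn deg [-0.02  0.04  0.03] shift cm (before-turn axes) [ 0.04 -0.05 -0.29] (after) [ 0.04 -0.05 -0.29]
j [-0.1   0.65 -0.6   1.61  0.42  1.01 -0.74]
```

Call:
play_rows:
  rows:
    - {"tx": 0, "ty": 0, "tz": -0.25, "wx": 0, "wy": 0, "wz": 0, "claw": 0}
    - {"tx": -0.02, "ty": -0.16, "tz": 0, "wx": 0, "wy": 0, "wz": 0, "claw": 0}
    - {"tx": 0, "ty": 0, "tz": 0, "wx": 0, "wy": 0, "wz": 0, "claw": 0}
    - {"tx": 0, "ty": 0, "tz": 0.1, "wx": 0, "wy": 0, "wz": 0, "claw": 0}
    - {"tx": 0, "ty": 0, "tz": 0.08, "wx": 0, "wy": 0, "wz": 0, "claw": 0}
    - {"tx": 0, "ty": 0, "tz": 0.08, "wx": 0, "wy": 0, "wz": 0, "claw": 0}
    - {"tx": 0, "ty": 0, "tz": 0.05, "wx": 0, "wy": 0, "wz": 0, "claw": 0}
    - {"tx": 0, "ty": 0, "tz": 0, "wx": 0, "wy": 0, "wz": 0, "claw": 0}

```text
t: 12.5
tool_pos: [0.5775, 0.2508, 0.1341]
ee_rot: [0.0, 0.677, 0.736, 0.0]
contact_force: [-2.4, -1.7, 5.9]
gripper_width: 0.0109
```

```bash
python3 -c "
from h import *
go([.578,.251,.137],94.8)"
```

```text
t 12.5 pos [0.5775 0.2508 0.1341] F [-2.43 -1.68  5.95] M [-0.45  0.71 -0.01] w 0.0109 yaw 94.82
turn deg [ 0.06 -0.    0.02] shift cm (before-turn axes) [ 0.02  0.05 -0.29] (after) [ 0.02  0.05 -0.29]
j [-0.1   0.65 -0.6   1.62  0.42  1.   -0.74]
```

Call:
play_rows:
  rows:
    - {"tx": 0, "ty": 0, "tz": -0.25, "wx": 0, "wy": 0, "wz": 0, "claw": 0}
    - {"tx": -0.08, "ty": -0.16, "tz": 0, "wx": 0, "wy": 0, "wz": 0, "claw": 0}
    - {"tx": 0, "ty": 0, "tz": 0, "wx": 0, "wy": 0, "wz": 0, "claw": 0}
    - {"tx": 0, "ty": 0, "tz": 0.1, "wx": 0, "wy": 0, "wz": 0, "claw": 0}
    - {"tx": 0, "ty": 0, "tz": 0.08, "wx": 0, "wy": 0, "wz": 0, "claw": 0}
    - {"tx": 0, "ty": 0, "tz": 0.07, "wx": 0, "wy": 0, "wz": 0, "claw": 0}
    - {"tx": 0, "ty": 0, "tz": 0, "wx": 0, "wy": 0, "wz": 0, "claw": 0}
    - {"tx": 0, "ty": 0, "tz": 0, "wx": 0, "wy": 0, "wz": 0, "claw": 0}

```text
t: 13.3
tool_pos: [0.5758, 0.2496, 0.1342]
ee_rot: [0.0, 0.677, 0.736, 0.0]
contact_force: [-3.5, -2.9, 8.0]
gripper_width: 0.0108
```

```bash
python3 -c "
from h import *
go([.578,.251,.137],94.8)"
```

```text
t 13.3 pos [0.5758 0.2496 0.1342] F [-3.5  -2.85  8.01] M [-0.64  0.94 -0.01] w 0.0108 yaw 94.81
turn deg [0.05 0.02 0.01] shift cm (before-turn axes) [ 0.12  0.23 -0.28] (after) [ 0.12  0.23 -0.28]
j [-0.09  0.65 -0.6   1.62  0.42  1.   -0.74]
```

Lateral forces are the same fraction of the load everywhere, so this is flat contact with no capture yet. I'll look closely, comparing the recorded pin pixels with the eye now at tip height.

Run:
```python
from h import *
s=bot.sense(); c=s["tool_pos"]
fs=[vision.read_camera("scene") for _ in range(5)]
sc=fs[0]; now=np.mean([f["color"] for f in fs],0).astype(np.float32)[:,:,::-1]
old=cv2.imread("pics/scene0.png").astype(np.float32)
K=22
def tile(im,u,g):
    m=np.float32([[K,0,200-K*u[0]],[0,K,240-K*u[1]]])
    return np.clip(cv2.warpAffine(im,m,(400,480),flags=cv2.INTER_CUBIC)*g,0,255).astype(np.uint8)
u=np.array([372.,211.])
a=tile(old,u,1.6);b=tile(now,u,2.2)
for t in (a,b):
    for k in range(-9,10): cv2.line(t,(200+K*k,0),(200+K*k,6 if k else 14),(0,255,255),1)
    for k in range(-10,11): cv2.line(t,(0,240+K*k),(6 if k else 14,240+K*k),(0,255,255),1)
# model hole from TCP: top and bottom rims; yaw from tool
q=s["ee_rot"];R=Ro.from_quat(np.r_[q[1:],q[0]]).as_matrix(); e=c-.09*R[:,0]*np.sign(R[1,0])
th=np.linspace(0,2*np.pi,40)
for z,col in ((.1047,(255,0,0)),(.1107,(0,0,255))):
    P=np.stack([e[0]+.00525*np.cos(th),e[1]+.00525*np.sin(th),0*th+z],1)
    cv2.polylines(b,[((proj(sc,P)-u)*K+[200,240]).astype(np.int32)],True,col,1)
cv2.imwrite("pics/cmp.png",np.hstack([a,b])); np.save("now.npy",now)
print(c,e)
```

```text
[0.57582998 0.24957697 0.13416349] [0.58338299 0.15989446 0.13419862]
```

View pics/cmp.png

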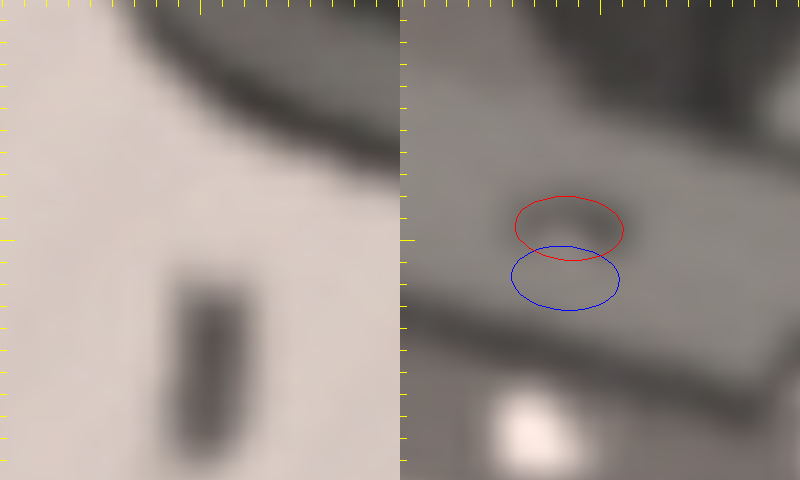

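The eye hole (dark crescent at (570,228)) lies where the TCP model puts it. The recorded pin is at x≈204–216 in the left tile, so the eye is about 2.2 px (4.8 mm) left of the pin. The next touch is at about (0.579,0.2535).

Call:
play_rows:
  rows:
    - {"tx": 0, "ty": 0, "tz": -0.3, "wx": 0, "wy": 0, "wz": 0, "claw": 0}
    - {"tx": 0.33, "ty": 0.36, "tz": 0, "wx": 0, "wy": 0, "wz": 0, "claw": 0}
    - {"tx": 0, "ty": 0, "tz": 0, "wx": 0, "wy": 0, "wz": 0, "claw": 0}
    - {"tx": 0, "ty": 0, "tz": 0, "wx": 0, "wy": 0, "wz": 0, "claw": 0}
    - {"tx": 0, "ty": 0, "tz": 0, "wx": 0, "wy": 0, "wz": 0, "claw": 0}

```text
t: 14.05
tool_pos: [0.579, 0.2532, 0.1354]
ee_rot: [-0.0, 0.677, 0.736, -0.0]
contact_force: [0.8, -0.6, -6.6]
gripper_width: 0.011
```

Call:
play_rows:
  rows:
    - {"tx": 0, "ty": 0, "tz": 0.1, "wx": 0, "wy": 0, "wz": 0, "claw": 0}
    - {"tx": 0, "ty": 0, "tz": 0.08, "wx": 0, "wy": 0, "wz": 0, "claw": 0}
    - {"tx": 0, "ty": 0, "tz": 0.08, "wx": 0, "wy": 0, "wz": 0, "claw": 0}
    - {"tx": 0, "ty": 0, "tz": 0, "wx": 0, "wy": 0, "wz": 0, "claw": 0}
    - {"tx": 0, "ty": 0, "tz": 0, "wx": 0, "wy": 0, "wz": 0, "claw": 0}

```text
t: 14.55
tool_pos: [0.5791, 0.2533, 0.1333]
ee_rot: [-0.0, 0.677, 0.736, 0.0]
contact_force: [0.8, 0.7, -5.5]
gripper_width: 0.0107
```

At 0.1333, below the tip height, with no load: the pins may be entering. Continuing slowly.

Call:
play_rows:
  rows:
    - {"tx": 0, "ty": 0, "tz": 0.08, "wx": 0, "wy": 0, "wz": 0, "claw": 0}
    - {"tx": 0, "ty": 0, "tz": 0.08, "wx": 0, "wy": 0, "wz": 0, "claw": 0}
    - {"tx": 0, "ty": 0, "tz": 0, "wx": 0, "wy": 0, "wz": 0, "claw": 0}
    - {"tx": 0, "ty": 0, "tz": 0, "wx": 0, "wy": 0, "wz": 0, "claw": 0}

```text
t: 14.95
tool_pos: [0.5791, 0.2533, 0.1317]
ee_rot: [-0.0, 0.677, 0.736, -0.0]
contact_force: [0.7, 0.1, -6.1]
gripper_width: 0.0109
```

```bash
python3 -c "
from h import *
go([.579,.2535,.1124],94.8)"
```

```text
t 14.95 pos [0.5791 0.2533 0.1317] F [ 0.65  0.12 -6.08] M [ 0.   -0.05 -0.05] w 0.0109 yaw 94.83
turn deg [-0.   -0.    0.03] shift cm (before-turn axes) [ 0.02 -0.01  1.93] (after) [ 0.02 -0.01  1.93]
j [-0.1   0.66 -0.6   1.61  0.42  1.01 -0.74]
```

Call:
play_rows:
  rows:
    - {"tx": 0, "ty": 0, "tz": 0.1, "wx": 0, "wy": 0, "wz": 0, "claw": 0}
    - {"tx": 0, "ty": 0, "tz": 0.1, "wx": 0, "wy": 0, "wz": 0, "claw": 0}
    - {"tx": 0, "ty": 0, "tz": 0.1, "wx": 0, "wy": 0, "wz": 0, "claw": 0}
    - {"tx": 0, "ty": 0, "tz": 0.1, "wx": 0, "wy": 0, "wz": 0, "claw": 0}
    - {"tx": 0, "ty": 0, "tz": 0, "wx": 0, "wy": 0, "wz": 0, "claw": 0}

```text
t: 15.45
tool_pos: [0.579, 0.2532, 0.1275]
ee_rot: [-0.0, 0.677, 0.736, -0.0]
contact_force: [0.5, -0.3, -6.5]
gripper_width: 0.0113
```

Call:
play_rows:
  rows:
    - {"tx": 0, "ty": 0, "tz": 0.1, "wx": 0, "wy": 0, "wz": 0, "claw": 0}
    - {"tx": 0, "ty": 0, "tz": 0.12, "wx": 0, "wy": 0, "wz": 0, "claw": 0}
    - {"tx": 0, "ty": 0, "tz": 0.12, "wx": 0, "wy": 0, "wz": 0, "claw": 0}
    - {"tx": 0, "ty": 0, "tz": 0.12, "wx": 0, "wy": 0, "wz": 0, "claw": 0}
    - {"tx": 0, "ty": 0, "tz": 0.12, "wx": 0, "wy": 0, "wz": 0, "claw": 0}
    - {"tx": 0, "ty": 0, "tz": 0.12, "wx": 0, "wy": 0, "wz": 0, "claw": 0}
    - {"tx": 0, "ty": 0, "tz": 0, "wx": 0, "wy": 0, "wz": 0, "claw": 0}

```text
t: 16.15
tool_pos: [0.579, 0.2532, 0.1205]
ee_rot: [-0.0, 0.677, 0.736, -0.0]
contact_force: [0.1, 0.1, -6.2]
gripper_width: 0.0113
```

Call:
play_rows:
  rows:
    - {"tx": 0, "ty": 0, "tz": 0.1, "wx": 0, "wy": 0, "wz": 0, "claw": 0}
    - {"tx": 0, "ty": 0, "tz": 0.12, "wx": 0, "wy": 0, "wz": 0, "claw": 0}
    - {"tx": 0, "ty": 0, "tz": 0.12, "wx": 0, "wy": 0, "wz": 0, "claw": 0}
    - {"tx": 0, "ty": 0, "tz": 0.12, "wx": 0, "wy": 0, "wz": 0, "claw": 0}
    - {"tx": 0, "ty": 0, "tz": 0.12, "wx": 0, "wy": 0, "wz": 0, "claw": 0}
    - {"tx": 0, "ty": 0, "tz": 0, "wx": 0, "wy": 0, "wz": 0, "claw": 0}

```text
t: 16.75
tool_pos: [0.579, 0.2532, 0.1147]
ee_rot: [-0.0, 0.677, 0.736, -0.0]
contact_force: [0.4, 1.1, -6.4]
gripper_width: 0.0108
```

Call:
play_rows:
  rows:
    - {"tx": 0, "ty": 0, "tz": 0.1, "wx": 0, "wy": 0, "wz": 0, "claw": 0}
    - {"tx": 0, "ty": 0, "tz": 0.07, "wx": 0, "wy": 0, "wz": 0, "claw": 0}
    - {"tx": 0, "ty": 0, "tz": 0.05, "wx": 0, "wy": 0, "wz": 0, "claw": 0}
    - {"tx": 0, "ty": 0, "tz": 0.03, "wx": 0, "wy": 0, "wz": 0, "claw": 0}
    - {"tx": 0, "ty": 0, "tz": 0, "wx": 0, "wy": 0, "wz": 0, "claw": 0}

```text
t: 17.25
tool_pos: [0.5791, 0.2533, 0.1124]
ee_rot: [-0.0, 0.677, 0.736, 0.0]
contact_force: [0.2, -0.5, -5.6]
gripper_width: 0.0109
```

```bash
python3 -c "
from h import *
go([.579,.2535,.1124],94.8)"
```

```text
t 17.25 pos [0.5791 0.2533 0.1124] F [ 0.24 -0.45 -5.59] M [ 0.03  0.03 -0.02] w 0.0109 yaw 94.83
turn deg [ 0.   -0.    0.03] shift cm (before-turn axes) [ 0.02 -0.01  0.  ] (after) [ 0.02 -0.01  0.  ]
j [-0.11  0.68 -0.59  1.63  0.43  0.97 -0.76]
```

Call:
play_rows:
  rows:
    - {"tx": 0, "ty": 0, "tz": 0.03, "wx": 0, "wy": 0, "wz": 0, "claw": 0}
    - {"tx": 0, "ty": 0, "tz": 0.03, "wx": 0, "wy": 0, "wz": 0, "claw": 0}
    - {"tx": 0, "ty": 0, "tz": 0, "wx": 0, "wy": 0, "wz": 0, "claw": 0}
    - {"tx": 0, "ty": 0, "tz": 0, "wx": 0, "wy": 0, "wz": 0, "claw": 0}

```text
t: 17.65
tool_pos: [0.5792, 0.2533, 0.1124]
ee_rot: [0.0, 0.677, 0.736, 0.0]
contact_force: [-2.6, -2.4, 2.2]
gripper_width: 0.011
```

It is seated: load comes on at exactly the expected 0.1124. I'll ease off, release and retreat.

Call:
play_rows:
  rows:
    - {"tx": 0, "ty": 0, "tz": -0.04, "wx": 0, "wy": 0, "wz": 0, "claw": 0}
    - {"tx": 0, "ty": 0, "tz": 0, "wx": 0, "wy": 0, "wz": 0, "claw": 0}
    - {"tx": 0, "ty": 0, "tz": 0, "wx": 0, "wy": 0, "wz": 0, "claw": 0.3}
    - {"tx": 0, "ty": 0, "tz": 0, "wx": 0, "wy": 0, "wz": 0, "claw": 0.6}
    - {"tx": 0, "ty": 0, "tz": 0, "wx": 0, "wy": 0, "wz": 0, "claw": 0.6}
    - {"tx": 0, "ty": 0, "tz": 0, "wx": 0, "wy": 0, "wz": 0, "claw": 0.6}
    - {"tx": 0, "ty": 0, "tz": 0, "wx": 0, "wy": 0, "wz": 0, "claw": 0.6}

```text
t: 18.35
tool_pos: [0.5793, 0.2534, 0.1122]
ee_rot: [0.0, 0.677, 0.736, 0.0]
contact_force: [0.0, -0.1, 0.9]
gripper_width: 0.0512
```

Call:
play_rows:
  rows:
    - {"tx": 0, "ty": 0, "tz": -0.5, "wx": 0, "wy": 0, "wz": 0, "claw": 0.6}
    - {"tx": 0, "ty": 0, "tz": -1, "wx": 0, "wy": 0, "wz": 0, "claw": 0.6}
    - {"tx": 0, "ty": 0, "tz": -2.5, "wx": 0, "wy": 0, "wz": 0, "claw": 0.6}
    - {"tx": 0, "ty": 0, "tz": -3, "wx": 0, "wy": 0, "wz": 0, "claw": 0.6}
    - {"tx": 0, "ty": 0, "tz": -4, "wx": 0, "wy": 0, "wz": 0, "claw": 0.6}
    - {"tx": 0, "ty": 0, "tz": -2, "wx": 0, "wy": 0, "wz": 0, "claw": 0.6}

```text
t: 18.95
tool_pos: [0.5798, 0.2543, 0.2467]
ee_rot: [0.001, 0.677, 0.736, 0.002]
contact_force: [0.2, 0.2, -0.2]
gripper_width: 0.0516
```

Call:
play_rows:
  rows:
    - {"tx": -2, "ty": 0, "tz": 0, "wx": 0, "wy": 0, "wz": 0, "claw": 0.6}
    - {"tx": -4, "ty": 0, "tz": 0, "wx": 0, "wy": 0, "wz": 0, "claw": 0.6}
    - {"tx": -4, "ty": 0, "tz": 0, "wx": 0, "wy": 0, "wz": 0, "claw": 0.6}
    - {"tx": -4, "ty": 0, "tz": 0, "wx": 0, "wy": 0, "wz": 0, "claw": 0.6}
    - {"tx": -4, "ty": 0, "tz": 0, "wx": 0, "wy": 0, "wz": 0, "claw": 0.6}
    - {"tx": -4, "ty": 0, "tz": 0, "wx": 0, "wy": 0, "wz": 0, "claw": 0.6}
    - {"tx": -4, "ty": 0, "tz": 0, "wx": 0, "wy": 0, "wz": 0, "claw": 0.6}
    - {"tx": -2, "ty": 0, "tz": 0, "wx": 0, "wy": 0, "wz": 0, "claw": 0.6}

```text
t: 19.75
tool_pos: [0.6029, -0.0305, 0.2429]
ee_rot: [0.001, 0.678, 0.735, -0.001]
contact_force: [-0.2, -0.4, -0.2]
gripper_width: 0.0513
```

Run:
```python
from h import *
p=vision.read_camera("top"); s=vision.read_camera("scene")
a=rect(p,[.5765,.2515],.089,130,.65)
b=cv2.resize(s["color"][140:280,290:470,::-1],None,fx=2.2,fy=2.2,interpolation=2)
b=cv2.copyMakeBorder(b,0,400-b.shape[0],0,0,0)
cv2.imwrite("pics/fin.png",np.clip(np.hstack([a,b])*1.6,0,255).astype(np.uint8))
for n in("bowl","jar","cup"): print(n,[(np.round(d["position"],1).tolist(),round(d["conf"],2)) for d in spotter.search_frame(p,n)][:2])
print(bot.sense()["contact_force"],bot.sense()["tool_pos"])
```

```text
bowl [([318.0, 169.2], 0.5), ([334.1, 316.9], 0.21)]
jar [([326.5, 245.0], 0.89), ([228.5, 235.8], 0.62)]
cup [([337.3, 313.5], 0.68)]
[-0.24542269 -0.33503853 -0.42248674] [ 0.60266408 -0.02426252  0.2429182 ]
```

View pics/fin.png

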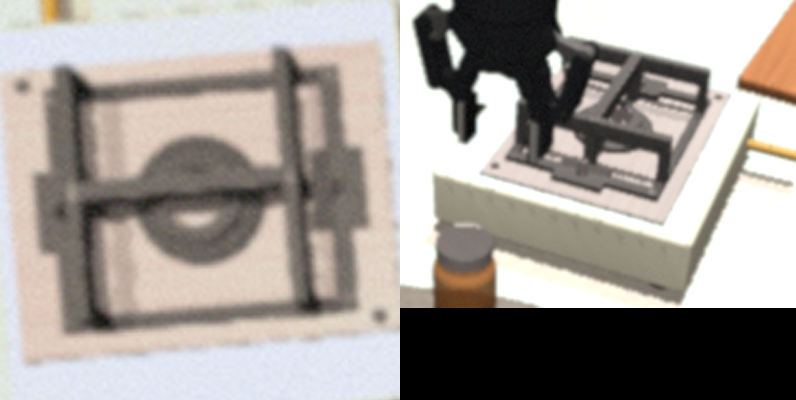

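The final view shows the frame flat and square on the plate, with dark pins in both eyes at (60,210) and (336,187). The gripper is clear of everything.

```bash
python3 -c "
from h import *
s=bot.sense(); print(s['t'],abs(s['dq']).max()); print(ticket.sign_off())"
```

```text
20.0 0.018678036497664224
the job is handed in; nothing more can be done
None
```

The larger pan support is on the gas hob with both pins through its eye holes. It is flat, released, and the job was handed in at t = 20 s.

**How it went:**
- I gripped the middle bar and carried the support over the hob.
- Five light touches (net upward wrist reading up to about 8 N, roughly 14 N on the pins with the frame's weight) found only the pin tips.
- A close-up in the scene camera showed the eye was about 5 mm off. At the corrected spot (0.579, 0.253) both pins entered with no resistance.
- I lowered it by hand until the load came on at a tool height of 0.1124 m, exactly the height expected for fully down, with about 8 N on the plate. Then I eased off, opened the gripper and retreated.

**Last checks:**
- The final picture shows the frame square on the plate with dark pins in both eyes.
- The force on the tool was about zero, and the arm was almost still.
- The jar and the cup are where they were, to within a few pixels.

**What disagreed or stayed unsure:**
- **Cameras:** the two cameras differed by 3–4 mm, and the top view was blocked by the arm during the fitting. I compared frame and pin within the scene camera instead.
- **Bowl:** its last detection shifted about 17 px, at confidence 0.5. I put this down to the arm covering part of it and did not check again; the arm never went near it.

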